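# Sweep the sample box's flip lids shut

## Robot

A 6-joint arm with a two-finger parallel gripper is mounted at the origin on the work surface. World frame = base frame: x ahead of the robot, y to its left, z up, the work surface at z = 0. Lengths are in m, angles in degrees, forces in N, time in s.
With the tool pointing down it reaches from about 0.25 to 0.725 m from the base axis. Payload 9.7 kg.
Tool frame: the origin (TCP) lies midway between the tips of the shut fingers; the grasp point (between the pads) lies 19 mm behind it; z points along the fingers, y is the line along which they close (so a half turn about z gives the same grasp; the last joint's range is limited). The gripper opens to 85 mm and grips with 20 to 120 N. Pads are 22 mm wide; open, the fingers measure 114 mm over their backs; the gripper's body (76 mm by 85 mm) begins 54 mm behind the grasp point. The pads swing forward as they close: fully open they stand 13 mm farther back than shut.
Start: joints at [-66.52, 4.979, 10.078, 95.1, 0, 90], TCP at [0.219, -0.504, 0.231] pointing down, gripper open.
Joint ranges: [-179.16, 179.16], [-48.56, 103.87], [-65.8, 70.77], [-126.05, 130.52], [-82.76, 87.17], [-180, 180]. Speed limits (degrees/s): [127.2, 127.2, 147.25, 180, 180, 180].

## Interface

Orientations are given as [roll, pitch, yaw] about the fixed x, y, z axes, in that order (R = Rz(yaw) Ry(pitch) Rx(roll)).
In Python, from workcell import bot gives the robot as it stands. The module is installed in compiled form; this text tells all that it offers.
- The arm moves only by the tool send_rows, never from a script. Its argument "moves" is one flat list of numbers, 7 for each row, row after row: the shift along the world's x, y, z normalised to -1 to 1, where 1 is 0.025 m, then the turn, a rotation vector about the world's x, y, z normalised to -1 to 1, where 1 is 0.15 rad, then the closure, from -1 (fully open) to 1 (shut), so that 0 is half open. A call has 1 to 8 rows; each row shifts and turns the commanded pose from where the row before left it; what a row does not reach is not made up. A row lasts 1/8 s, in which the tool goes at most 62.5 mm and 10.7 degrees, less where a joint would pass 70% of its speed; a pose out of reach is approached as far as the arm can. A call with a number of a shift or a turn outside -1 to 1 is refused whole. A call with a gripper value outside its range is refused whole. The fingers move at their own pace and stop on an object; "squeeze" is the grip in N (left out, the last holds). Time passes only in rows, so rows that do not move let the fingers close. It gives the time, the measured TCP pose, the force, the opening and the grip force at its end, in the units of the state.
- bot.get_obs(): the state, without advancing time (a new reading comes with each control period).
- bot.camera(name): name is "scene" or "top" or "wrist"; returns a dict with "color" (384x512x3 uint8, red, green, blue), "camera_matrix" (3x3 intrinsics, pixels), "D" ([k1, k2, p1, p2, k3] as OpenCV has them; the pictures are not rectified), "R" (3x3) and "t" (3): a world point X has camera coordinates R X + t. Camera axes: x right, y down, z forward; pixel columns grow to the right and rows downward; lengths in m; the calibration is good to about 2 mm. A picture is of the moment at which its call begins. There is no depth.
- bot.job_done(): hands the job in; it is judged then, once.
Trained networks look in the newest picture that a camera, given by its name, has taken for a name from the list of things; names that differ only in an ending like _2 or _b are one class to them, and where a whole thing is asked for, a point or a joint stands for the part that bears it (a point fixed in the world has none). Each returns a list of dicts, best first, with "p" (0 to 1); they miss things now and then, are a little off and sometimes report something else, mostly with a low value. They report only what shows in the picture. A call takes as long as a camera call. They do not tell look-alikes from the thing itself.
- bot.boxes_of(camera, query): "extent" ([left, top, right, bottom] in pixels, round what is visible of it).
- bot.trace(camera, query): "region" (384x512 bool, what is visible of it) and "extent" ([left, top, right, bottom] in pixels, round what is visible of it).
- bot.landmark_of(camera, query): "pixel" ([column, row] in pixels: a listed point, or the origin of a listed thing).
The state is a dict: "time": time; "q": joint angles; "qd": joint speeds; "joint_efforts": joint torques, N m; "ee_pos": TCP position; "tcp_rot": TCP orientation; "wrist_force": force on the tool from outside, world axes, zero at the start; "torque": the same for the moment, N m; "opening": finger opening in m; "grasp_force": force on a finger pad.
Only numpy, scipy, OpenCV 4.12 (cv2) and the standard library are available. Lean on these libraries where they do the work, as an engineer would, in place of code of your own. Each camera call takes 0.05 s, during which the arm holds its last target. There are 200 camera calls.

## Task

The five flip lids of the small sample box stand ajar. Run your fingertips along the row in one low, gentle stroke, starting at the end of the row that the lids' hinged edges face and going the way their raised free edges point, so that the lids fold shut one after another; do not lift the fingertips well away from the row (more than 3 cm) before the last lid is shut, then draw clear. The box is only to be touched, not picked up or shoved away, no lid may be flipped over backwards, and the things standing beside the box stay as they are.

Things in the scene. Friction and masses are not known exactly. Their poses are not given: they have to be found in the camera images.
- sample_box: Loose grey plastic box, 224 long (its own x) x 50 wide (y) x 34 mm high, 0.6 to 1 kg, flat on the bench in any yaw. Origin: centre of its underside; z up. Five white lids in a row along its x at 44 mm pitch, lid_1 centred at x = -89 mm, lid_5 at 87 mm. Each is hinged on its -x edge, so the hinge end of the row, where the stroke starts, is the -x end (lid_1). Shut, the flat lid tops lie 38 mm above the bench.
- bottle_mid (a point): Bystander: capped reagent bottle, 38 mm diameter, 75 mm tall, upright; this point is on its axis, half-way up. It stands roughly 85 to 95 mm from the box's centre line.
- beaker_mid (a point): Bystander: white open beaker, 50 mm diameter, 60 mm tall, upright; this point is on its axis, 30 mm up. Roughly 85 to 95 mm from the box's centre line.
- block_mid (a point): Bystander: black block 60 x 30 x 22 mm with two clear cuvettes standing in it, 48 mm tall in all; this point is on its middle, 24 mm up. Roughly 85 to 95 mm from the box's centre line.
- lid_1 (a joint): Angle of lid 1 from the hinge end: 0 = shut flat, grows as its free edge rises; starts 0.5 to 1.0 rad ajar. A stiff plate 36 (box x) x 48 x 4 mm, hinged on its -x edge along y at box x = -107 mm, 34 mm high; its free edge with a tab (40 mm from the hinge) is on the +x side. Pressed down it stays where left (hinge friction 0.006 N m, no spring or latch); pushed towards -x it flips open.
- lid_2 (a joint): Angle of lid 2 from the hinge end: 0 = shut flat, grows as its free edge rises; starts 0.5 to 1.0 rad ajar. A stiff plate 36 (box x) x 48 x 4 mm, hinged on its -x edge along y at box x = -63 mm, 34 mm high; its free edge with a tab (40 mm from the hinge) is on the +x side. Pressed down it stays where left (hinge friction 0.006 N m, no spring or latch); pushed towards -x it flips open.
- lid_3 (a joint): Angle of lid 3 from the hinge end: 0 = shut flat, grows as its free edge rises; starts 0.5 to 1.0 rad ajar. A stiff plate 36 (box x) x 48 x 4 mm, hinged on its -x edge along y at box x = -19 mm, 34 mm high; its free edge with a tab (40 mm from the hinge) is on the +x side. Pressed down it stays where left (hinge friction 0.006 N m, no spring or latch); pushed towards -x it flips open.
- lid_4 (a joint): Angle of lid 4 from the hinge end: 0 = shut flat, grows as its free edge rises; starts 0.5 to 1.0 rad ajar. A stiff plate 36 (box x) x 48 x 4 mm, hinged on its -x edge along y at box x = 25 mm, 34 mm high; its free edge with a tab (40 mm from the hinge) is on the +x side. Pressed down it stays where left (hinge friction 0.006 N m, no spring or latch); pushed towards -x it flips open.
- lid_5 (a joint): Angle of lid 5 from the hinge end: 0 = shut flat, grows as its free edge rises; starts 0.5 to 1.0 rad ajar. A stiff plate 36 (box x) x 48 x 4 mm, hinged on its -x edge along y at box x = 69 mm, 34 mm high; its free edge with a tab (40 mm from the hinge) is on the +x side. Pressed down it stays where left (hinge friction 0.006 N m, no spring or latch); pushed towards -x it flips open.
There are look-alikes about, which are no part of the job. Of the things that look like the sample_box, the middle-sized one is meant.

How it is judged:
By the outcome, as a careful person would: the job done as asked, in the order asked, and still so for the second after the job is handed in, with the robot touching nothing.
It also fails if it takes over 40 s, if anything falls off the work surface, if the arm or the gripper's body presses on something with over 40 N, if the wrist force passes 120 N, or if a joint passes its speed limit or range.

## Working session

There is one attempt and no reset: what is moved stays moved. The work goes in short steps, Python scripts to look and compute and a tool call to move; the robot and the scene stay as the last step left them, time stands still between calls to the robot, and variables do not carry over. Pictures are saved under pics/ and viewed, at most 10 in all, crops included, and the job is handed in when it is done.

Besides the shell and the picture viewer there is one more tool, called after "Call:" as name(argument=value, ...), one argument or row to a line, values as JSON. send_rows: Moves the arm, as the interface text tells. Its arguments: {"type":"object","properties":{"moves":{"type":"array"},"squeeze":{"type":"number"}},"required":["moves"]}

```bash
mkdir -p pics
python3 - <<'E'
from workcell import bot
import cv2,numpy as np
o=bot.get_obs();print(o['time'],o['ee_pos'],o['tcp_rot'],o['opening'])
ims=[]
for c in ['top','scene']:
    d=bot.camera(c);cv2.imwrite(f'pics/{c}0.png',d['color'][:,:,::-1])
    np.savez(f'{c}.npz',**d)
    print(c,d['camera_matrix'].round(1).tolist(),np.round(d['D'],3),np.round(d['R'],3).tolist(),np.round(d['t'],3))
    for q in ['sample_box','lid_1']:
        print(q,[(np.round(b['extent']).tolist(),round(b['p'],2)) for b in bot.boxes_of(c,q)])
    for q in ['sample_box','bottle_mid','beaker_mid','block_mid']:
        print(q,[(np.round(b['pixel'],1).tolist(),round(b['p'],2)) for b in bot.landmark_of(c,q)])
E
```

```text
0.0 [ 0.21903396 -0.5042519   0.23055998] [-1.79921997e+02 -6.20455889e-04  2.34795490e+01] 0.08549311159209945
top [[372.9, 0.0, 254.5], [0.0, 372.9, 186.9], [0.0, 0.0, 1.0]] [-0.093  0.     0.     0.     0.   ] [[-0.012, -1.0, -0.002], [-0.991, 0.012, -0.13], [0.13, 0.0, -0.992]] [0.042 0.581 0.664]
sample_box [([174.0, 172.0, 293.0, 217.0], 0.78), ([320.0, 236.0, 375.0, 384.0], 0.72), ([170.0, 56.0, 246.0, 109.0], 0.68)]
lid_1 [([332.0, 276.0, 370.0, 308.0], 0.88), ([328.0, 309.0, 368.0, 342.0], 0.87), ([246.0, 185.0, 263.0, 212.0], 0.8), ([325.0, 343.0, 365.0, 376.0], 0.8), ([223.0, 59.0, 239.0, 75.0], 0.77), ([202.0, 175.0, 216.0, 208.0], 0.73), ([336.0, 240.0, 372.0, 273.0], 0.68), ([212.0, 66.0, 228.0, 80.0], 0.68), ([187.0, 79.0, 207.0, 98.0], 0.63), ([173.0, 88.0, 194.0, 112.0], 0.62), ([177.0, 171.0, 199.0, 201.0], 0.59), ([228.0, 181.0, 244.0, 208.0], 0.58), ([277.0, 188.0, 290.0, 216.0], 0.56), ([200.0, 76.0, 220.0, 91.0], 0.55), ([325.0, 379.0, 363.0, 384.0], 0.45), ([170.0, 174.0, 294.0, 218.0], 0.32)]
sample_box [([232.5, 198.7], 0.95), ([206.9, 87.0], 0.93), ([345.8, 
[... 415 characters left out ...]
1.0, 186.0, 321.0, 287.0], 0.74)]
lid_1 [([268.0, 134.0, 296.0, 153.0], 0.94), ([200.0, 304.0, 221.0, 325.0], 0.86), ([289.0, 127.0, 321.0, 148.0], 0.85), ([314.0, 123.0, 341.0, 142.0], 0.85), ([167.0, 296.0, 188.0, 314.0], 0.83), ([262.0, 209.0, 290.0, 224.0], 0.72), ([331.0, 117.0, 364.0, 134.0], 0.69), ([135.0, 282.0, 155.0, 303.0], 0.59), ([251.0, 201.0, 278.0, 213.0], 0.58), ([183.0, 306.0, 208.0, 319.0], 0.57), ([246.0, 184.0, 267.0, 197.0], 0.5), ([276.0, 231.0, 303.0, 241.0], 0.49), ([286.0, 244.0, 316.0, 256.0], 0.49)]
sample_box [([280.0, 239.7], 0.81), ([305.5, 156.5], 0.71)]
bottle_mid [([305.1, 200.1], 0.87)]
beaker_mid [([339.7, 238.2], 0.66)]
block_mid [([225.4, 237.4], 0.82)]
```

View pics/top0.png

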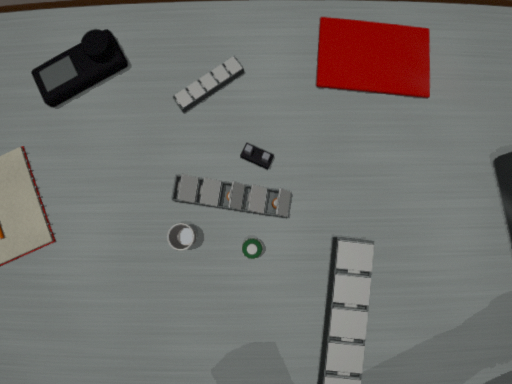

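View pics/scene0.png

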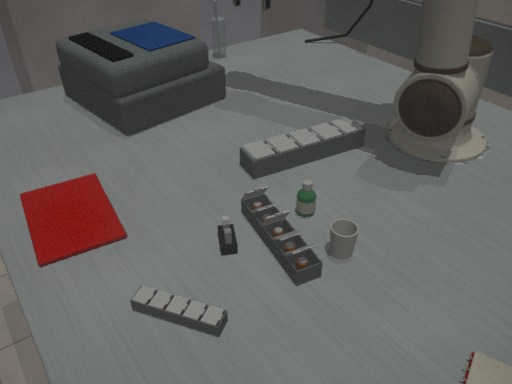

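The top picture shows three look-alikes: the small box at (207,87), the middle-sized one at (232,198) and the large one at (346,316). The middle-sized one fits: it has ajar lids and stands between the bottle (253,248), beaker (182,237) and block (258,154). I'll confirm this and the hinge side in one crop.

```bash
cat > h.py <<'E'
import numpy as np,cv2
def load(c): return dict(np.load(f'{c}.npz'))
def ray(d,p):
    n=cv2.undistortPoints(np.array([[p]],float),d['camera_matrix'],d['D'])[0,0]
    return -d['R'].T@d['t'], d['R'].T@np.r_[n,1]
def onz(d,p,z):
    C,v=ray(d,p); return C+v*(z-C[2])/v[2]
def proj(d,X):
    return cv2.projectPoints(np.atleast_2d(np.array(X,float)),cv2.Rodrigues(d['R'])[0],d['t'],d['camera_matrix'],d['D'])[0][:,0]
def tri(ds,ps):
    A=np.zeros((3,3));b=np.zeros(3)
    for d,p in zip(ds,ps):
        C,v=ray(d,p);v/=np.linalg.norm(v);M=np.eye(3)-np.outer(v,v);A+=M;b+=M@C
    return np.linalg.solve(A,b)
E
python3 - <<'E'
from h import *
t,s=load('top'),load('scene')
for n,a,b in [('box',(232.5,198.7),(280,239.7)),('bot',(253.1,248.4),(305.1,200.1)),('bea',(184.8,238.8),(339.7,238.2)),('blk',(258.3,153.8),(225.4,237.4))]:
    print(n,tri([t,s],[a,b]).round(3))
a=cv2.resize(s['color'][180:285,230:330],None,fx=5,fy=5,interpolation=cv2.INTER_CUBIC)
b=cv2.resize(t['color'][165:225,165:300],None,fx=3,fy=3,interpolation=cv2.INTER_CUBIC)
b=cv2.rotate(b,0)
H=max(a.shape[0],b.shape[0]);pad=lambda i:np.pad(i,((0,H-i.shape[0]),(0,0),(0,0)))
o=np.hstack([pad(a),pad(b)]);print(o.shape);cv2.imwrite('pics/crop.png',o[:,:,::-1])
E
```

```text
box [0.562 0.08  0.001]
bot [0.466 0.04  0.027]
bea [0.488 0.166 0.029]
blk [0.649 0.028 0.014]
(525, 680, 3)
```

View pics/crop.png

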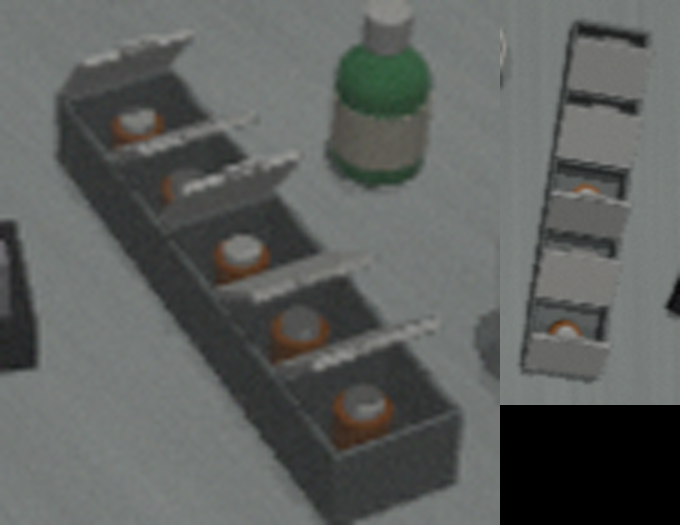

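The crop confirms the middle-sized box, with ajar lids and vials showing on the near side of each cell. The hinges are on the far, bottle-and-block side of each cell. So lid_1 is the right end in the top picture (~(285,203)), and the stroke runs along about world +y. Next I'll fit the pose.

```bash
cat > fit.py <<'E'
from h import *
from workcell import bot
from scipy.optimize import minimize
import sys
def take():
    ds,ms=[],[]
    for c in ['top','scene']:
        d=bot.camera(c); tr=bot.trace(c,'sample_box')
        np.savez(f'{c}.npz',**d)
        ctr=proj(d,[.56,.08,.03])[0]
        r=min(tr,key=lambda r:np.hypot(*(np.array(r['extent']).reshape(2,2).mean(0)-ctr)))
        print(c,r['p'],r['extent']); ds.append(d); ms.append(r['region'])
    return ds,ms
def quads(p):
    x,y,yaw=p[:3]; c,s=np.cos(yaw),np.sin(yaw)
    W=lambda P:np.c_[x+c*P[:,0]-s*P[:,1],y+s*P[:,0]+c*P[:,1],P[:,2]]
    g=lambda X,Y,Z:np.array([[a,b,k] for a in X for b in Y for k in Z],float)
    out=[W(g([-.112,.112],[-.025,.025],[0,.034]))]
    for i,a in enumerate(p[3:]):
        h=-.107+.044*i; L=g([0,.036],[-.024,.024],[0,.004])
        out.append(W(np.c_[h+np.cos(a)*L[:,0]-np.sin(a)*L[:,2],L[:,1],.034+np.sin(a)*L[:,0]+np.cos(a)*L[:,2]]))
    return out
def sil(d,p,S=4):
    m=np.zeros((384*S,512*S),np.uint8)
    for P in quads(p):
        cv2.fillConvexPoly(m,cv2.convexHull(np.round((proj(d,P)+.5)*S).astype(np.int32)),1)
    return cv2.resize(m.astype(np.float32),(512,384),interpolation=cv2.INTER_AREA)
def fit(ds,ms,p0,free):
    sc=np.r_[.01,.01,.05,np.full(5,.25)][free]
    def f(u):
        p=p0.copy();p[free]+=u*sc
        return sum(np.abs(sil(d,p)-m).sum()/m.sum() for d,m in zip(ds,ms))+.0*np.sum(u**2)
    n=len(sc);r=None;u=np.zeros(n)
    for _ in range(2):
        r=minimize(f,u,method='Nelder-Mead',options=dict(initial_simplex=np.vstack([u,u+np.eye(n)]),maxiter=350));u=r.x
    p=p0.copy();p[free]+=u*sc;return p,r.fun
if __name__=='__main__':
    ds,ms=take()
    p0=np.r_[.562,.08,np.radians(95),np.full(5,.75)]
    p,e=fit(ds,ms,p0,np.arange(8));print(p.round(4),np.degrees(p[2]).round(2),e)
    p2,e=fit(ds[:1],ms[:1],p.copy(),np.arange(3));print('top only',p2[:3].round(4),e)
    p3,e=fit(ds[1:],ms[1:],p.copy(),np.arange(3));print('scene only',p3[:3].round(4),e)
    o=[]
    for d,b,k in zip(ds,[(165,300,160,225),(230,330,180,285)],[3,5]):
        im=cv2.resize(d['color'],None,fx=k,fy=k,interpolation=cv2.INTER_CUBIC)
        for P in quads(p):
            q=proj(d,P)
            for i in range(8):
                for j in range(i):
                    if bin(i^j).count('1')==1: cv2.line(im,*[tuple(np.round((q[n]+.5)*k).astype(int).tolist()) for n in (i,j)],(255,0,0),1)
        im=im[b[2]*k:b[3]*k,b[0]*k:b[1]*k];o.append(cv2.rotate(im,0) if k==3 else im)
    H=max(i.shape[0] for i in o);o=np.hstack([np.pad(i,((0,H-i.shape[0]),(0,0),(0,0))) for i in o])
    cv2.imwrite('pics/fit.png',o[:,:,::-1])
E
time python3 fit.py
```

```text
top 0.8 [170.8, 174.1, 292.8, 215.4]
scene 0.82 [242.0, 187.0, 321.7, 286.6]
[0.5668 0.081  1.4091 0.9488 1.0014 1.0128 0.9823 1.0574] 80.73 0.1279863015110598
top only [0.5671 0.0812 1.4065] 0.042377767527675275
scene only [0.5656 0.0808 1.4019] 0.07393505586592179
real	0m4.763s
user	0m4.921s
sys	0m1.066s
```

View pics/fit.png

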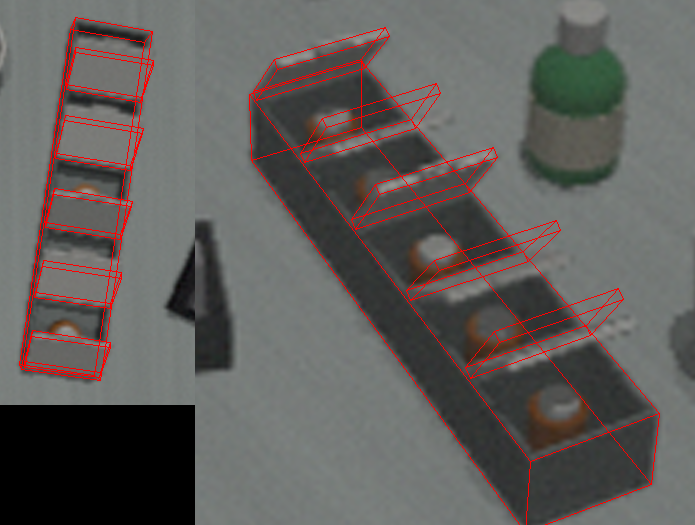

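The fit lies on the box in both views: centre (0.567, 0.081), yaw 80.7°. The bystanders come out 90–93 mm off its centre line, as stated. I'll close the fingers and travel to the start beyond lid_1, at about (0.543, -0.062).

Call:
send_rows(
  moves=[0.7, 0.95, 0, 0, 0, 0.83, 1, 0.7, 0.95, 0, 0, 0, 0.83, 1, 0.7, 0.95, 0, 0, 0, 0.83, 1, 0.7, 0.95, 0, 0, 0, 0.83, 1, 0.7, 0.95, 0, 0, 0, 0.83, 1, 0.7, 0.95, 0, 0, 0, 0.83, 1, 0.7, 0.95, 0, 0, 0, 0.83, 1, 0.7, 0.95, 0, 0, 0, 0.83, 1],
  squeeze=30,
)

```text
time: 1.9
ee_pos: [0.3596, -0.3136, 0.2314]
tcp_rot: [180.0, 0.0, 80.8]
wrist_force: [1.2, 0.8, -0.7]
opening: 0.0005
grasp_force: 0.0
```

Call:
send_rows(
  moves=[0.7, 0.95, 0, 0, 0, 0, 1, 0.7, 0.95, 0, 0, 0, 0, 1, 0.7, 0.95, 0, 0, 0, 0, 1, 0.7, 0.95, 0, 0, 0, 0, 1, 0.7, 0.95, 0, 0, 0, 0, 1, 0.7, 0.95, -0.5, 0, 0, 0, 1, 0.7, 0.95, -0.5, 0, 0, 0, 1, 0.0, 0.0, 0, 0, 0, 0, 1],
)

```text
time: 2.9
ee_pos: [0.4819, -0.1469, 0.2052]
tcp_rot: [-179.9, -0.0, 80.7]
wrist_force: [0.2, 0.5, -0.3]
opening: 0.0002
grasp_force: 0.0
```

Call:
send_rows(
  moves=[0.62, 0.85, -0.8, 0, 0, 0, 1, 0.62, 0.85, -0.8, 0, 0, 0, 1, 0.62, 0.85, -0.8, 0, 0, 0, 1, 0.6, 0.85, -0.8, 0, 0, 0, 1, 0, 0, -1, 0, 0, 0, 1, 0, 0, -1, 0, 0, 0, 1, 0, 0, -0.8, 0, 0, 0, 1, 0, 0, 0, 0, 0, 0, 1],
)

```text
time: 3.9
ee_pos: [0.5421, -0.0638, 0.0554]
tcp_rot: [-179.9, 0.0, 80.5]
wrist_force: [1.1, -0.3, 1.0]
opening: -0.0
grasp_force: 0.0
```

Run:
```python
from workcell import bot
import cv2,numpy as np
o=bot.get_obs();print(o['time'],o['ee_pos'].round(4),o['tcp_rot'].round(2),o['wrist_force'].round(2))
d=bot.camera('scene');cv2.imwrite('pics/start.png',cv2.resize(d['color'][100:300,170:370],None,fx=2.8,fy=2.8,interpolation=2)[:,:,::-1])
u=np.array([.1616,.9869]);e=o['ee_pos'][:2]-[.5668,.081];print('along',e@u,'across',e@[-u[1],u[0]])
```

```text
3.9 [ 0.5421 -0.0638  0.0554] [-1.7987e+02  2.0000e-02  8.0510e+01] [ 1.1  -0.33  0.96]
along -0.1468842055843952 across 0.0009643232485884127
```

View pics/start.png

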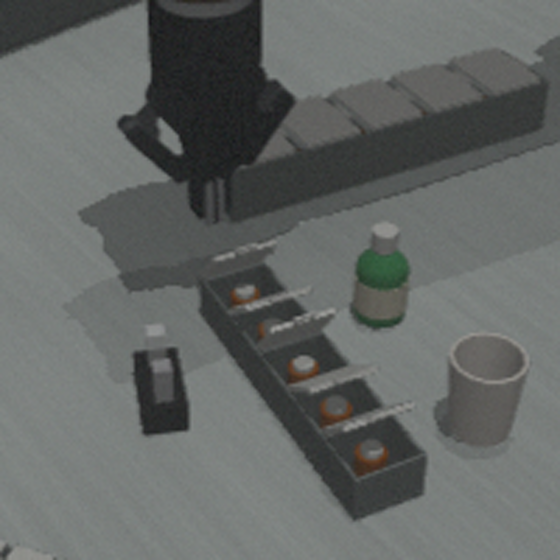

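The fingertips stand just before lid_1, on the box axis (1 mm off), and all lids are still ajar. I'll stroke lid_1 now, sinking gently to 39 mm.

Call:
send_rows(
  moves=[0.05, 0.32, -0.09, 0, 0, 0, 1, 0.05, 0.32, -0.09, 0, 0, 0, 1, 0.05, 0.32, -0.09, 0, 0, 0, 1, 0.05, 0.32, -0.09, 0, 0, 0, 1, 0.06, 0.36, -0.07, 0, 0, 0, 1, 0.06, 0.36, -0.07, 0, 0, 0, 1, 0.06, 0.36, -0.08, 0, 0, 0, 1, 0.06, 0.36, -0.08, 0, 0, 0, 1],
)

```text
time: 4.95
ee_pos: [0.5542, 0.0054, 0.0396]
tcp_rot: [-180.0, -0.0, 80.6]
wrist_force: [0.2, -0.1, -0.9]
opening: -0.0002
grasp_force: 0.1
```

Run:
```python
from workcell import bot
import cv2,numpy as np
o=bot.get_obs();print(o['time'],o['ee_pos'].round(4),o['wrist_force'].round(2))
d=bot.camera('scene');cv2.imwrite('pics/lid1.png',cv2.resize(d['color'][160:300,210:350],None,fx=4,fy=4,interpolation=2)[:,:,::-1])
u=np.array([.1616,.9869]);e=o['ee_pos'][:2]-[.5668,.081];print('along',e@u,'across',e@[-u[1],u[0]])
```

```text
4.95 [0.5542 0.0054 0.0396] [ 0.23 -0.08 -0.86]
along -0.07659897298962075 across 0.00021431369024105026
```

View pics/lid1.png

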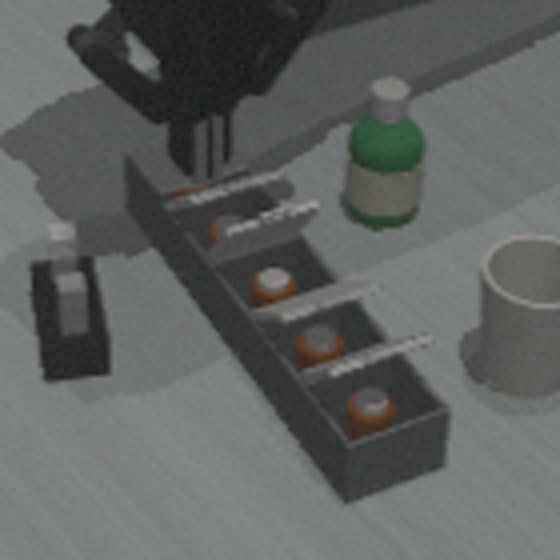

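Call:
send_rows(
  moves=[0.04, 0.24, -0.04, 0, 0, 0, 1, 0.04, 0.24, 0.0, 0, 0, 0, 1, 0.04, 0.24, 0.0, 0, 0, 0, 1, 0.06, 0.36, 0.0, 0, 0, 0, 1, 0.06, 0.36, 0, 0, 0, 0, 1, 0.06, 0.36, 0, 0, 0, 0, 1],
)

```text
time: 5.75
ee_pos: [0.5617, 0.0505, 0.0388]
tcp_rot: [-180.0, -0.0, 80.6]
wrist_force: [-0.0, -0.8, 0.5]
opening: 0.0003
grasp_force: 0.1
```

Run:
```python
from workcell import bot
import cv2,numpy as np
o=bot.get_obs();print(o['time'],o['ee_pos'].round(4),o['wrist_force'].round(2))
d=bot.camera('scene');cv2.imwrite('pics/lid2.png',cv2.resize(d['color'][160:300,210:350],None,fx=4,fy=4,interpolation=2)[:,:,::-1])
u=np.array([.1616,.9869]);e=o['ee_pos'][:2]-[.5668,.081];print('along',e@u,'across',e@[-u[1],u[0]])
```

```text
5.75 [0.5617 0.0505 0.0388] [-0.03 -0.82  0.48]
along -0.030902601960500178 across 0.00010396309692822798
```

View pics/lid2.png

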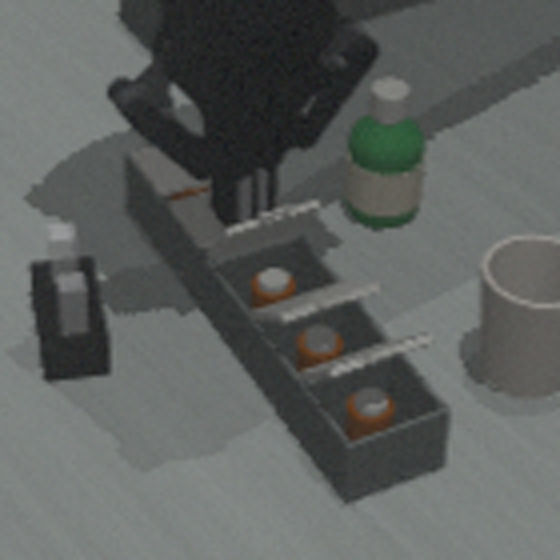

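Lids 1 and 2 lie flat and the box has not moved (its corner is still at (347,500) in this crop view). I'll carry on at the same height.

Call:
send_rows(
  moves=[0.05, 0.3, 0, 0, 0, 0, 1, 0.05, 0.3, 0.0, 0, 0, 0, 1, 0.06, 0.36, 0.0, 0, 0, 0, 1, 0.06, 0.36, 0.0, 0, 0, 0, 1, 0.06, 0.36, 0, 0, 0, 0, 1, 0.06, 0.36, 0, 0, 0, 0, 1, 0.06, 0.36, 0, 0, 0, 0, 1, 0.06, 0.36, 0, 0, 0, 0, 1],
)

```text
time: 6.8
ee_pos: [0.5732, 0.1195, 0.0388]
tcp_rot: [-180.0, -0.0, 80.5]
wrist_force: [-0.4, -0.1, 0.7]
opening: 0.0001
grasp_force: 0.1
```

Call:
send_rows(
  moves=[0.06, 0.36, 0, 0, 0, 0, 1, 0.06, 0.36, 0.0, 0, 0, 0, 1, 0.06, 0.36, 0.0, 0, 0, 0, 1, 0.06, 0.36, 0.0, 0, 0, 0, 1, 0.06, 0.36, 0, 0, 0, 0, 1, 0.06, 0.36, 0, 0, 0, 0, 1, 0.06, 0.36, 0, 0, 0, 0, 1, 0, 0, 0, 0, 0, 0, 1],
)

```text
time: 7.8
ee_pos: [0.5836, 0.1825, 0.0387]
tcp_rot: [-180.0, -0.0, 80.6]
wrist_force: [-0.4, 0.3, 0.3]
opening: -0.0002
grasp_force: 0.1
```

Run:
```python
from workcell import bot
import cv2,numpy as np
o=bot.get_obs();print(o['time'],o['ee_pos'].round(4),o['wrist_force'].round(2))
d=bot.camera('scene');cv2.imwrite('pics/lid5.png',cv2.resize(d['color'][160:300,210:350],None,fx=4,fy=4,interpolation=2)[:,:,::-1])
u=np.array([.1616,.9869]);e=o['ee_pos'][:2]-[.5668,.081];print('along',e@u,'across',e@[-u[1],u[0]])
```

```text
7.8 [0.5836 0.1825 0.0387] [-0.37  0.33  0.34]
along 0.10288014258129051 across -0.00021578287649019865
```

View pics/lid5.png

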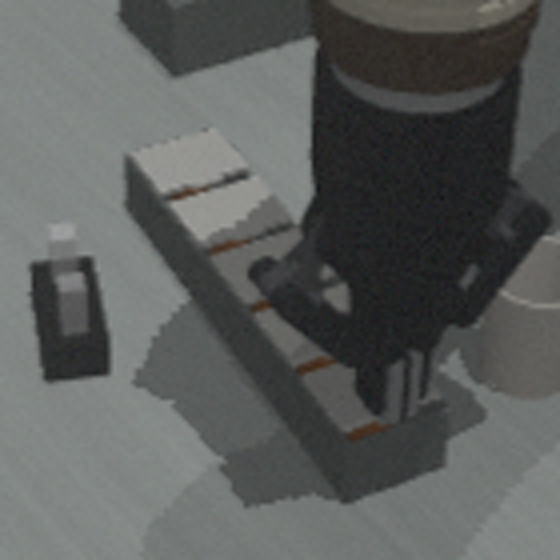

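All five lids are down and the box and its neighbours stand unmoved. I'll draw on past the end of the row, then lift clear.

Call:
send_rows(
  moves=[0.06, 0.36, 0, 0, 0, 0, 1, 0.06, 0.36, 0.0, 0, 0, 0, 1, 0.06, 0.36, 0.0, 0, 0, 0, 1, 0.06, 0.36, 0.0, 0, 0, 0, 1, 0.06, 0.36, 0.1, 0, 0, 0, 1, 0.06, 0.36, 0.4, 0, 0, 0, 1, 0.0, 0.4, 0.8, 0, 0, 0, 1, 0, 0.4, 1, 0, 0, 0, 1],
)

```text
time: 8.85
ee_pos: [0.5925, 0.2564, 0.0972]
tcp_rot: [-180.0, 0.0, 80.5]
wrist_force: [0.2, -0.3, 0.6]
opening: -0.0001
grasp_force: 0.0
```

Call:
send_rows(
  moves=[0, 0.6, 1, 0, 0, 0, 1, 0, 0.8, 1, 0, 0, 0, 1, 0, 0.8, 1, 0, 0, 0, 1, 0, 0.8, 1, 0, 0, 0, 1, 0, 0.8, 1, 0, 0, 0, 1, 0, 0.8, 1, 0, 0, 0, 1, -0.2, 0.8, 0, 0, 0, 0, 1, 0, 0, 0, 0, 0, 0, 1],
)

```text
time: 9.85
ee_pos: [0.587, 0.3924, 0.2451]
tcp_rot: [-180.0, 0.0, 80.6]
wrist_force: [-0.4, 0.2, 1.5]
opening: 0.0002
grasp_force: 0.0
```

Run:
```python
from fit import *
o=bot.get_obs();print(o['time'],o['ee_pos'].round(4),o['wrist_force'].round(2))
ds,ms=take()
p,e=fit(ds,ms,np.r_[.5668,.081,1.4091,np.full(5,.05)],np.arange(8));print(p.round(3),e)
for q in ['bottle_mid','beaker_mid','block_mid']:
    print(q,[[np.round(b['pixel'],1).tolist() for b in bot.landmark_of(c,q)[:1]] for c in ['top','scene']])
a=cv2.resize(ds[1]['color'][170:300,200:360],None,fx=3.6,fy=3.6,interpolation=2)
b=cv2.resize(cv2.rotate(ds[0]['color'][140:260,155:300],0),None,fx=1.8,fy=1.8,interpolation=2)
H=max(a.shape[0],b.shape[0]);o=np.hstack([np.pad(i,((0,H-i.shape[0]),(0,0),(0,0))) for i in (a,b)]);print(o.shape)
cv2.imwrite('pics/end.png',o[:,:,::-1])
```

```text
9.85 [0.587  0.3924 0.2451] [-0.37  0.16  1.5 ]
top 0.67 [172.2, 173.5, 291.8, 217.2]
scene 0.63 [245.2, 194.0, 321.2, 287.0]
[0.567 0.081 1.41  0.061 0.049 0.102 0.082 0.075] 0.07213503254239316
bottle_mid [[[254.6, 245.3]], [[308.0, 197.4]]]
beaker_mid [[], [[341.3, 240.6]]]
block_mid [[[256.8, 154.3]], [[229.5, 238.0]]]
(468, 792, 3)
```

View pics/end.png

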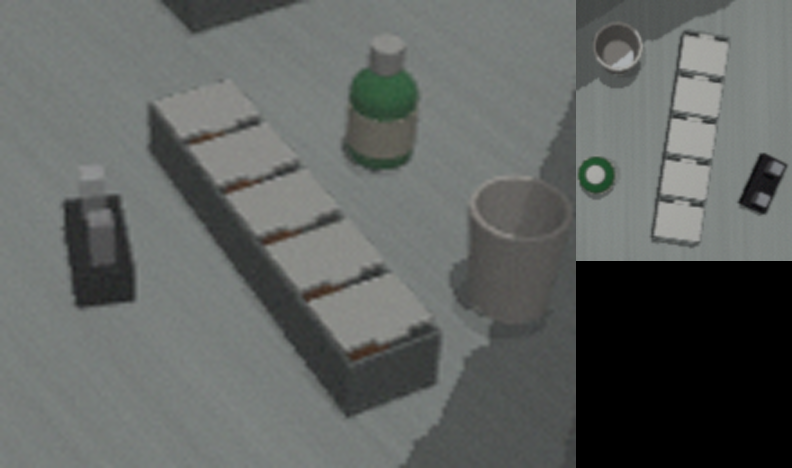

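The final picture shows all five lids flat, with the box pose unchanged and the bottle, beaker and block in place. The arm is clear, so I'm handing in.

```bash
python3 -c "
from workcell import bot
print(bot.job_done())"
```

```text
the job is handed in; nothing more can be done
None
```

All five lids of the middle-sized sample box were folded shut in one low stroke from lid_1 to lid_5; the box and the things beside it stayed put, the arm drew clear, and I handed the job in at about 10 s.

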